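Unlock the stain chest

ROBOT

A 6-joint arm with a two-finger parallel gripper is mounted at the origin on the work surface. World frame = base frame: x ahead of the robot, y to its left, z up, the work surface at z = 0. Lengths are in mm, angles in degrees, forces in N, time in s.
With the tool pointing down it reaches from about 350 to 850 mm from the base axis. Payload 8.1 kg.
Tool frame: the origin (TCP) lies midway between the tips of the shut fingers; the grasp point (between the pads) lies 19 mm behind it; z points along the fingers, y is the line along which they close (so a half turn about z gives the same grasp; the last joint's range is limited). The gripper opens to 85 mm and grips with 20 to 120 N. Pads are 22 mm wide; open, the fingers measure 114 mm over their backs; the gripper's body (76 mm by 85 mm) begins 54 mm behind the grasp point. The pads swing forward as they close: fully open they stand 13 mm farther back than shut.
Start: joints at [-77.143, 7.471, 85.268, -0, 87.261, -4.893], TCP at [182.941, -571.435, 231.292] pointing down, gripper open.
Joint ranges: [-169.43, 169.43], [-51.17, 129.36], [1.28, 143.12], [-76.62, 256.62], [0, 156.53], [-152.29, 152.29]. Speed limits (degrees/s): [136.94, 136.94, 159.86, 180, 180, 180].

INTERFACE

Orientations are given as [roll, pitch, yaw] about the fixed x, y, z axes, in that order (R = Rz(yaw) Ry(pitch) Rx(roll)).
In Python, from bench import sense, snapshot, camera_params, hand_in, masks_of, pinpoint gives the robot as it stands.
- The arm moves only by the tool step_arm, never from a script. Its argument "targets" is a list of rows, each an object with "angular": the turn, a rotation vector about the tool's x, y, z scaled (see below), a list of three; "dp": the shift along the tool's x, y, z scaled (see below), a list of three; "fingers": the closure, from 0 (fully open) to 1 (shut). A call has exactly 8 rows; each row is the pose to reach, as a shift and turn from the pose commanded when the call began, along the tool's axes at that moment, turning the shorter way round; what a row does not reach only later rows make up. The controller multiplies each number of a shift by 0.2 m and each number of a turn by 180 degrees. A row lasts 1/8 s, in which the tool goes at most 62.5 mm and 10.7 degrees, less where a joint would pass 70% of its speed; a pose out of reach is approached as far as the arm can. A call with a number of a shift or a turn outside -1 to 1 is refused whole. A call with a gripper value outside its range is refused whole. The fingers move at their own pace and stop on an object; "newtons" is the grip in N (left out, the last holds). Time passes only in rows, so rows that repeat a pose let the fingers close, or fill a call up. It gives the time, the measured TCP pose, the force, the opening and the grip force at its end, in the units of the state.
- sense(): the state, without advancing time (a new reading comes with each control period).
- snapshot(name): name is "side" or "top" or "wrist"; returns the picture (400x640x3 uint8, blue, green, red); there is no depth.
- camera_params(name): a dict with "vfov" (degrees; the focal length in pixels is half the picture's height over the tangent of half this angle, whatever the lens; pixels are square), "cx", "cy" (the principal point, pixels), "D" ([k1, k2, p1, p2, k3] as OpenCV has them; the pictures are not rectified), "R" (3x3) and "t" (3): a world point X has camera coordinates R X + t. Camera axes: x right, y down, z forward; pixel columns grow to the right and rows downward; lengths in mm; the calibration is good to about 2 mm. A picture is of the moment at which its call begins: read the wrist's pose just before it. camera_params takes no time and is no camera call; for the wrist camera it gives the pose at the moment of the call.
- hand_in(): hands the job in; it is judged then, once.
Trained networks look in the newest picture that a camera, given by its name, has taken for a name from the list of things; names that differ only in an ending like _2 or _b are one class to them, and where a whole thing is asked for, a point or a joint stands for the part that bears it (a point fixed in the world has none). Each returns a list of dicts, best first, with "conf" (0 to 1); they miss things now and then, are a little off and sometimes report something else, mostly with a low value. They report only what shows in the picture. A call takes as long as a camera call.
- masks_of(camera, label): "pixels" (400x640 bool, what is visible of it) and "at" ([column, row] in pixels, amid what is visible of it).
- pinpoint(camera, label): "at" ([column, row] in pixels: a listed point, or the origin of a listed thing).
The state is a dict: "time": time; "joint_pos": joint angles; "qd": joint speeds; "joint_efforts": joint torques, N m; "tool_pos": TCP position; "tcp_rot": TCP orientation; "ft_force": force on the tool from outside, world axes, zero at the start; "wrist_torque": the same for the moment, N m; "finger_gap": finger opening in mm; "grip_force": force on a finger pad.
Only numpy, scipy, OpenCV 4.12 (cv2) and the standard library are available. Lean on these libraries where they do the work, as an engineer would, in place of code of your own. Each camera call takes 0.05 s, during which the arm holds its last target. There are 200 camera calls.

TASK

Unlock the low steel chest: turn its left dial to 3 and its right dial to 7, feeling gently close about each number for the place where the dial drops in and stops, and then draw the bolt on the lid fully back, out of its keeper, and let go. Do not force the dials or a bolt that is still locked, and leave the two loose things on the lid where they lie.

Things in the scene. Friction and masses are not known exactly. Their poses are not given: they have to be found in the camera images.
- chest: grey steel chest fixed to the table, 260 (x) x 400 (y) x 80 mm high; origin at the centre of its underside, z up; its lid is the top, 80 mm up. Yaw varies up to 0.3 rad. On the lid are the lock case with two dials at x = -40, y = +70 (left) and -70 mm (right), and beyond it the bolt along y at x = +46 mm.
- case: flat steel lock case fixed on the lid, 20 mm high, x -85 to +24, y +-118 mm in the chest's axes; origin on the lid above the chest's centre. Round each dial ten marks stand evenly for 0 to 9, clockwise seen from above, 0.628 rad apart: the double long mark, towards the chest's -x, is 0, the longer single one is 5.
- dial_left (a joint): left (+y) black dial, vertical axis. rad, growing clockwise seen from above; value = 0.628 x number. Skirt of diameter 52 mm, on it an upright bar to grip, 44 long, 14 thick, 34 mm high, from 30 to 63 mm above the lid. At 0 the bar's light pointer line looks to the chest's -x; at v the bar is turned by -v about z. Turns with up to 0.2 N m. Starts at 0.75 to 1.25: turn it clockwise.
- dial_right (a joint): right (-y) black dial, in all as the left one. Starts at 5.0 to 5.5, so it is turned anticlockwise (value falling) to its number.
- dial_left_grip (a point): point on the left dial's axis, half-way up its bar or a little higher, 51.5 mm above the lid; its x axis lies along the bar, z up.
- dial_right_grip (a point): the same for the right dial.
- guide: hidden fixed block with a spring pin (4 N) per dial; origin on the lid. Worn lock: a pin drops into its dial's gate somewhere within 0.3 rad either side of the number, play 0.04 rad. Only felt: the free dial suddenly stops dead, both ways. Until then the pin rides on the wheel (radius 30 mm) and locks the bolt. The pins bear 22 N in all, springs included: at most 0.45 N m on a stopped dial, 12 N on a locked bolt.
- bolt (a joint): flat steel bolt, 30 mm wide, top 15 mm above the lid; slides along the chest's +y (left). 0 = locked, its end in a keeper at y = -152 mm; 0.035 m = fully drawn, at its stop. Slides with about 3 N once both pins have dropped and stays where left; before that it binds after 2 mm. Keeper and guide (y = +116 mm) are 22 mm high.
- bolt_grip (a point): centre of the bolt's handle, an upright round dark steel post of diameter 18 mm from 20 to 54 mm above the lid; the point is 38 mm above the lid, at x = +46, y = 0 mm of the chest when locked. Axes as the chest's.
- sanding_block: loose cork sanding block on the lid, 45 x 65 x 28 mm, at the left far corner; to be left alone
- sample: loose wood sample on the lid behind the bolt, 100 x 50 x 20 mm (50 mm along the chest's x); to be left alone

How it is judged (in metres and radians):
On the way, in this order (a step that is already met when the one before it is completed fails the run):
1. both dials stand at their numbers (left 3, right 7, within about half a number, 0.38 rad), with the bolt still locked (value of joint dial_left between 1.505 and 2.265 rad and value of joint dial_right between 4.018 and 4.778 rad and value of joint bolt below 0.008 m), for 0.2 s.
2. the bolt is drawn fully (value of joint bolt above 0.031 m), for 0.2 s.
At the end, for the whole second after the job is handed in: Left dial within 0.38 rad of 3 and right dial within 0.38 rad of 7, bolt drawn at least 31 of its 35 mm and at rest (value of joint dial_left between 1.505 and 2.265 rad and value of joint dial_right between 4.018 and 4.778 rad and value of joint bolt above 0.031 m and velocity of joint bolt below 0.01 m/s); the robot touches nothing.
It fails at once if a dial or the locked bolt is forced: more than 22 N on the spring pins (contact force between guide and anything else above 22 N).
It fails at once if the sanding block or the wood sample is moved by more than 30 mm (distance of any of sanding_block, sample from where it was at the start of the episode above 0.03 m).
It also fails if it takes over 70 s, if anything falls off the work surface, if the arm or the gripper's body presses on something with over 40 N, if the wrist force passes 120 N, or if a joint passes its speed limit or range.

## Working session

There is one attempt and no reset: what is moved stays moved. The work goes in short steps, Python scripts to look and compute and a tool call to move; the robot and the scene stay as the last step left them, time stands still between calls to the robot, and variables do not carry over. Pictures are saved under pics/ and viewed, at most 10 in all, crops included, and the job is handed in when it is done.

Besides the shell and the picture viewer there is one more tool, called after ">>>" in YAML: its name, and indented under it one key for each argument. step_arm: Moves the arm, as the interface text tells. Its arguments: {"type":"object","properties":{"targets":{"type":"array","items":{"type":"object","properties":{"angular":{"type":"array","items":{"type":"number","minimum":-1,"maximum":1}},"dp":{"type":"array","items":{"type":"number","minimum":-1,"maximum":1}},"fingers":{"type":"number"}}}},"newtons":{"type":"number"}},"required":["targets"]}

```bash
mkdir -p pics; ls
cat > h.py <<'E'
import numpy as np, cv2
from bench import *
from scipy.spatial.transform import Rotation as Ro
def K(c):
    f=200/np.tan(np.radians(c['vfov']/2)); return np.array([[f,0,c['cx']],[0,f,c['cy']],[0,0,1.]])
def ray(c,uv,z):
    p=cv2.undistortPoints(np.array([[uv]],float),K(c),np.array(c['D'],float))[0,0]
    R=np.array(c['R']);t=np.array(c['t']); d=R.T@np.array([p[0],p[1],1]); o=-R.T@t
    return o+d*(z-o[2])/d[2]
def proj(c,X):
    return cv2.projectPoints(np.array(X,float).reshape(-1,3),cv2.Rodrigues(np.array(c['R'],float))[0],np.array(c['t'],float),K(c),np.array(c['D'],float))[0][:,0]
E
python3 - <<'E'
from h import *
s=sense();print(s)
for n in ["top","side"]:
    im=snapshot(n);cv2.imwrite(f'pics/{n}0.png',im);c=camera_params(n)
    for l,z in [("chest",0),("case",80),("dial_left_grip",131.5),("dial_right_grip",131.5),("bolt_grip",118),("sample",90),("sanding_block",94)]:
        for r in pinpoint(n,l)[:2]: print(n,l,r['conf'],np.round(r['at'],1),ray(c,r['at'],z).round(1))
E
```

```text
pics
{'time': 0.0, 'joint_pos': array([-7.71447500e+01,  7.51528956e+00,  8.53300646e+01, -2.51650407e-04,
        8.72605229e+01, -4.89291557e+00]), 'qd': array([-0.07217649, -0.01015838, -0.01555121, -0.01303794, -0.11842673,
        0.04000494]), 'joint_efforts': array([ 1.75577494e-03, -5.69391096e+01, -5.00549805e+01, -1.43163466e-04,
        1.48995803e-02,  6.39242148e-05]), 'tool_pos': array([ 182.79888594, -570.89940274,  230.23500409]), 'tcp_rot': array([-1.79894487e+02, -8.78021530e-03,  1.77481697e+01]), 'ft_force': array([-0.1653543 ,  1.13008628,  0.31551233]), 'wrist_torque': array([ 0.0118996 ,  0.02747352, -0.01993654]), 'grip_force': 0.0, 'finger_gap': 85.27121470577295}
top dial_left_grip 0.97 [367.1 263.9] [512.3 -16.8 131.5]
top dial_right_grip 0.78 [463.  286.4] [ 474.5 -160.2  131.5]
top bolt_grip 0.9 [425.3 220.1] [ 576.6 -112.2  118. ]
top bolt_grip 0.17 [461.2 199.7] [ 607.1 -170.8  118. ]
top sample 0.71 [460.8 199.2] [ 610.8 -180.5   90. ]
top sanding_block 0.57 [369.7 260.8] [515.1 -25.8  94. ]
top sanding_block 0.55 [339.4 167.8] [667.6  17.9  94. ]
side chest 0.72 [356.8 354. ] [ 525.6 -111.5    0. ]
side chest 0.58 [355.2 344. ] [532.9 -99.7  -0. ]
side case 0.6 [358.7 311.8] [533.2 -99.9  80. ]
side dial_left_grip 0.84 [306.6 249.9] [516.  -19.9 131.5]
side dial_right_grip 0.9 [356.  355.2] [ 477.  -157.1  131.5]
side bolt_grip 0.75 [400.3 283.5] [ 579.1 -116.9  118. ]
side sample 0.81 [452.4 325.1] [ 602.5 -181.6   90. ]
side sanding_block 0.76 [373.1 203. ] [659.4  16.7  94. ]
```

View pics/top0.png

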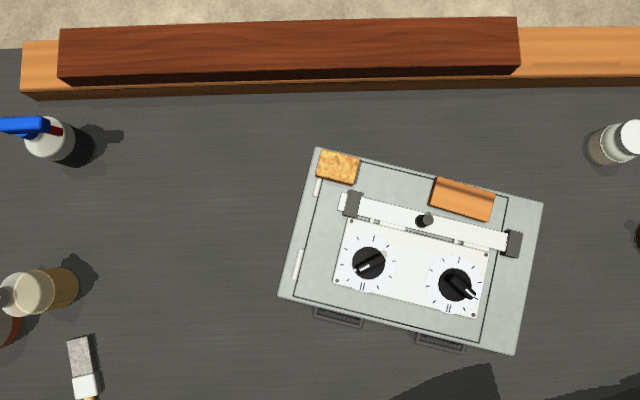

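Top view: the chest is yawed about -14°. The dials are at about (368,263) and (457,285), the post is at (425,220), and the sample and block sit on the far side. Next I'll fit the pose and read the bars.

```bash
cat >> h.py <<'E'
from scipy.optimize import least_squares
P={"dial_left_grip":(-40,70,131.5),"dial_right_grip":(-40,-70,131.5),"bolt_grip":(46,0,118)}
def W(q,X):
    return np.c_[Ro.from_euler('z',q[2]).apply(np.atleast_2d(X))]+[q[0],q[1],0]
def fit(obs): # (cam,label,uv)
    def f(q): return np.concatenate([proj(c,W(q,P[l]))[0]-uv for c,l,uv in obs])
    r=least_squares(f,[530,-100,-.25],loss='soft_l1'); return r.x,f(r.x).reshape(-1,2)
E
python3 - <<'E'
from h import *
obs=[]
U={"top":[(367.1,263.9),(463,286.4),(425.3,220.1)],"side":[(306.6,249.9),(356,355.2),(400.3,283.5)]}
for n in U:
    c=camera_params(n)
    for l,u in zip(P,U[n]): obs.append((c,l,np.array(u)))
q,r=fit(obs);print(q,np.degrees(q[2]));print(r.round(1))
for l in P: print(l,W(q,P[l]).round(1))
im=cv2.imread('pics/top0.png');c=camera_params('top')
cv2.imwrite('pics/crop.png',cv2.resize(im[200:330,320:510],None,fx=4,fy=4,interpolation=cv2.INTER_CUBIC))
E
```

```text
[ 5.33529314e+02 -1.00851264e+02 -2.75965072e-01] -15.811633901009266
[[ 3.8 -1.3]
 [-1.9 -0.9]
 [ 0.7 -0.8]
 [-0.   2.2]
 [-0.6  0.8]
 [-2.9 -1.5]]
dial_left_grip [[514.1 -22.6 131.5]]
dial_right_grip [[ 476.  -157.3  131.5]]
bolt_grip [[ 577.8 -113.4  118. ]]
```

View pics/crop.png

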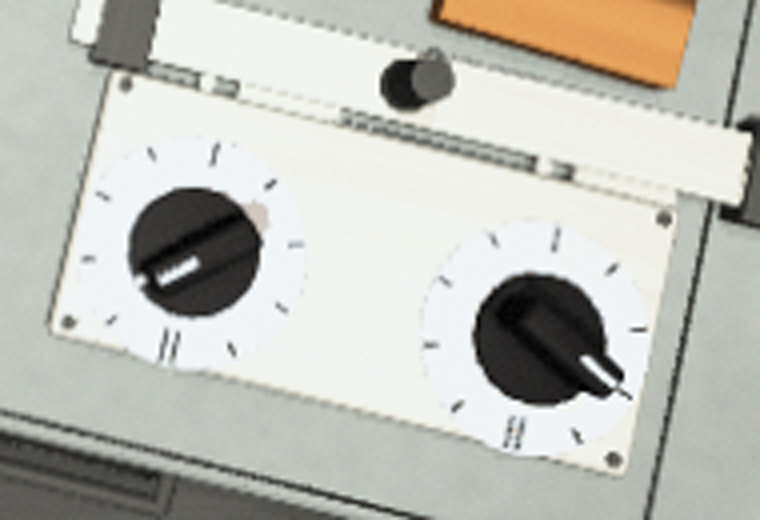

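The right dial's bar axis is at a yaw of about 48°, the left's about 118°. I'll go above the right dial first.

>>> step_arm:
  targets:
    - {"dp": [0.3,-0.24,-0.1],"angular": [0,0,0],"fingers": 0}
    - {"dp": [0.6,-0.48,-0.15],"angular": [0,0,0],"fingers": 0}
    - {"dp": [0.97,-0.75,-0.15],"angular": [0,0,0],"fingers": 0}
    - {"dp": [0.97,-0.75,-0.15],"angular": [0,0,0],"fingers": 0}
    - {"dp": [0.97,-0.75,-0.15],"angular": [0,0,0],"fingers": 0}
    - {"dp": [0.97,-0.75,-0.15],"angular": [0,0,0],"fingers": 0}
    - {"dp": [0.97,-0.75,-0.15],"angular": [0,0,0],"fingers": 0}
    - {"dp": [0.97,-0.75,-0.15],"angular": [0,0,0],"fingers": 0}

```text
time: 1.8
tool_pos: [321.2, -370.3, 261.1]
tcp_rot: [-180.0, 0.0, 17.6]
ft_force: [-0.4, 0.3, -0.4]
finger_gap: 85.6
grip_force: 0.0
```

>>> step_arm:
  targets:
    - {"dp": [0.3,-0.24,0],"angular": [0,0,-0.04],"fingers": 0}
    - {"dp": [0.6,-0.48,0],"angular": [0,0,-0.08],"fingers": 0}
    - {"dp": [1,-0.77,0],"angular": [0,0,-0.12],"fingers": 0}
    - {"dp": [1,-0.77,0],"angular": [0,0,-0.168],"fingers": 0}
    - {"dp": [1,-0.77,0],"angular": [0,0,-0.168],"fingers": 0}
    - {"dp": [1,-0.77,0],"angular": [0,0,-0.168],"fingers": 0}
    - {"dp": [1,-0.77,0],"angular": [0,0,-0.168],"fingers": 0}
    - {"dp": [1,-0.77,0],"angular": [0,0,-0.168],"fingers": 0}

```text
time: 2.8
tool_pos: [464.9, -163.1, 261.3]
tcp_rot: [180.0, 0.0, 47.8]
ft_force: [0.0, -0.9, -0.4]
finger_gap: 85.2
grip_force: 0.0
```

Run:
```python
from h import *
s=sense();print(s['time'],s['tool_pos'],s['tcp_rot'],s['joint_pos'],s['wrist_torque'])
c=camera_params('wrist');im=snapshot('wrist');cv2.imwrite('pics/w1.png',im)
print(np.array(c['R']).round(2),-np.array(c['R']).T@np.array(c['t']))
for l in P:
    for r in pinpoint('wrist',l)[:2]: print(l,r['conf'],np.round(r['at'],1),ray(c,r['at'],P[l][2]).round(1))
```

```text
2.8 [ 464.93255424 -163.10216381  261.29932053] [1.79997818e+02 8.55320039e-03 4.78311530e+01] [-2.52893710e+01 -9.98391099e+00  9.93538863e+01 -8.81881979e-03
  9.06304202e+01  1.68793788e+01] [ 0.01291491 -0.03694971 -0.02242374]
[[ 0.74 -0.67  0.  ]
 [-0.64 -0.71  0.29]
 [-0.19 -0.22 -0.96]] [ 514.69592204 -107.35095062  403.37843337]
dial_left_grip 0.79 [240.   17.3] [511.6 -17.6 131.5]
dial_right_grip 0.9 [327.3 177.1] [ 477.4 -157.   131.5]
bolt_grip 0.76 [379.4  54.4] [ 577.6 -110.5  118. ]
```

View pics/w1.png

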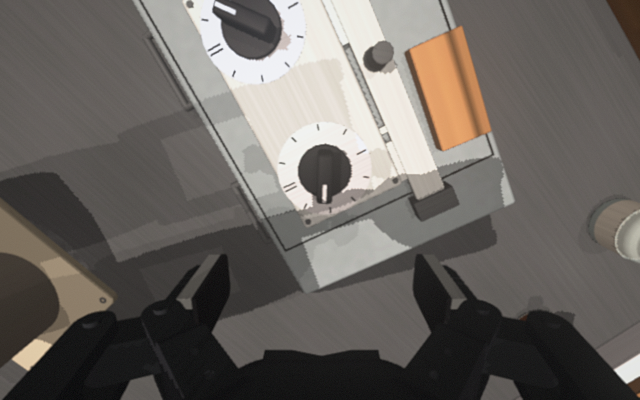

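The wrist view agrees: the right dial at (327,177) has its bar already along tool x. Next I'll descend and grip it at 20 N.

>>> step_arm:
  targets:
    - {"dp": [0.063,0.025,0.2],"angular": [0,0,0],"fingers": 0}
    - {"dp": [0.063,0.025,0.4],"angular": [0,0,0],"fingers": 0}
    - {"dp": [0.063,0.025,0.6],"angular": [0,0,0],"fingers": 0}
    - {"dp": [0.063,0.025,0.735],"angular": [0,0,0],"fingers": 0.3}
    - {"dp": [0.063,0.025,0.735],"angular": [0,0,0],"fingers": 1}
    - {"dp": [0.063,0.025,0.735],"angular": [0,0,0],"fingers": 1}
    - {"dp": [0.063,0.025,0.735],"angular": [0,0,0],"fingers": 1}
    - {"dp": [0.063,0.025,0.735],"angular": [0,0,0],"fingers": 1}
  newtons: 20

```text
time: 4.0
tool_pos: [476.8, -154.7, 116.2]
tcp_rot: [-179.8, -0.0, 48.0]
ft_force: [-13.1, 8.2, 14.1]
finger_gap: 13.8
grip_force: 20.7
```

```bash
cat > s.py <<'E'
from h import *
s=sense();print(s['time'],s['tool_pos'].round(1),s['tcp_rot'].round(1),s['ft_force'].round(1),s['wrist_torque'].round(3),round(s['finger_gap'],1),s['grip_force'])
E
python3 s.py
```

```text
4.0 [ 476.8 -154.7  116.2] [-179.8   -0.    48. ] [-13.1   8.2  14.1] [1.533 2.133 0.023] 13.8 20.691117346286774
```

>>> step_arm:
  targets:
    - {"dp": [0,-0.015,-0.012],"angular": [0,0,0],"fingers": 1}
    - {"dp": [0,-0.015,-0.012],"angular": [0,0,0],"fingers": 1}
    - {"dp": [0,-0.015,-0.012],"angular": [0,0,-0.01],"fingers": 1}
    - {"dp": [0,-0.015,-0.012],"angular": [0,0,-0.02],"fingers": 1}
    - {"dp": [0,-0.015,-0.012],"angular": [0,0,-0.03],"fingers": 1}
    - {"dp": [0,-0.015,-0.012],"angular": [0,0,-0.04],"fingers": 1}
    - {"dp": [0,-0.015,-0.012],"angular": [0,0,-0.05],"fingers": 1}
    - {"dp": [0,-0.015,-0.012],"angular": [0,0,-0.056],"fingers": 1}

```text
time: 5.0
tool_pos: [476.1, -154.3, 116.7]
tcp_rot: [179.9, -0.0, 58.1]
ft_force: [5.8, -2.8, -12.8]
finger_gap: 13.5
grip_force: 21.8
```

```bash
python3 s.py
```

```text
5.0 [ 476.1 -154.3  116.7] [179.9  -0.   58.1] [  5.8  -2.8 -12.8] [-0.481 -0.869 -0.127] 13.5 21.818881630897522
```

>>> step_arm:
  targets:
    - {"dp": [0,0.0045,0.005],"angular": [0,0,0],"fingers": 1}
    - {"dp": [0,0.0045,0.005],"angular": [0,0,-0.01],"fingers": 1}
    - {"dp": [0,0.0045,0.005],"angular": [0,0,-0.02],"fingers": 1}
    - {"dp": [0,0.0045,0.005],"angular": [0,0,-0.03],"fingers": 1}
    - {"dp": [0,0.0045,0.005],"angular": [0,0,-0.04],"fingers": 1}
    - {"dp": [0,0.0045,0.005],"angular": [0,0,-0.05],"fingers": 1}
    - {"dp": [0,0.0045,0.005],"angular": [0,0,-0.06],"fingers": 1}
    - {"dp": [0,0.0045,0.005],"angular": [0,0,-0.067],"fingers": 1}

```text
time: 6.0
tool_pos: [476.0, -154.2, 116.6]
tcp_rot: [-180.0, 0.0, 70.3]
ft_force: [-6.6, 2.5, 7.2]
finger_gap: 14.1
grip_force: 24.6
```

```bash
python3 s.py
```

```text
6.0 [ 476.  -154.2  116.6] [-180.     0.    70.3] [-6.6  2.5  7.2] [ 0.514  1.292 -0.153] 14.1 24.605758488178253
```

>>> step_arm:
  targets:
    - {"dp": [0,-0.002,-0.002],"angular": [0,0,-0.003],"fingers": 1}
    - {"dp": [0,-0.002,-0.002],"angular": [0,0,-0.006],"fingers": 1}
    - {"dp": [0,-0.002,-0.002],"angular": [0,0,-0.009],"fingers": 1}
    - {"dp": [0,-0.002,-0.002],"angular": [0,0,-0.012],"fingers": 1}
    - {"dp": [0,-0.002,-0.002],"angular": [0,0,-0.015],"fingers": 1}
    - {"dp": [0,-0.002,-0.002],"angular": [0,0,-0.018],"fingers": 1}
    - {"dp": [0,-0.002,-0.002],"angular": [0,0,-0.02],"fingers": 1}
    - {"dp": [0,-0.002,-0.002],"angular": [0,0,-0.022],"fingers": 1}

```text
time: 7.0
tool_pos: [475.8, -154.1, 116.6]
tcp_rot: [180.0, 0.0, 74.1]
ft_force: [-5.4, 3.0, 5.9]
finger_gap: 13.9
grip_force: 24.5
```

```bash
python3 s.py
```

```text
7.0 [ 475.8 -154.1  116.6] [180.    0.   74.1] [-5.4  3.   5.9] [ 0.373  1.121 -0.168] 13.9 24.538639783859253
```

Still turning freely at about 0.16 N m; continuing in 4° steps.

>>> step_arm:
  targets:
    - {"dp": [0,-0.002,-0.002],"angular": [0,0,-0.003],"fingers": 1}
    - {"dp": [0,-0.002,-0.002],"angular": [0,0,-0.006],"fingers": 1}
    - {"dp": [0,-0.002,-0.002],"angular": [0,0,-0.009],"fingers": 1}
    - {"dp": [0,-0.002,-0.002],"angular": [0,0,-0.012],"fingers": 1}
    - {"dp": [0,-0.002,-0.002],"angular": [0,0,-0.015],"fingers": 1}
    - {"dp": [0,-0.002,-0.002],"angular": [0,0,-0.018],"fingers": 1}
    - {"dp": [0,-0.002,-0.002],"angular": [0,0,-0.02],"fingers": 1}
    - {"dp": [0,-0.002,-0.002],"angular": [0,0,-0.022],"fingers": 1}

```text
time: 8.0
tool_pos: [475.6, -154.1, 116.6]
tcp_rot: [180.0, 0.0, 78.1]
ft_force: [1.5, 0.5, -0.3]
finger_gap: 13.5
grip_force: 23.8
```

```bash
python3 s.py
```

```text
8.0 [ 475.6 -154.1  116.6] [180.    0.   78.1] [ 1.5  0.5 -0.3] [ 0.038  0.    -0.067] 13.5 23.771089017391205
```

>>> step_arm:
  targets:
    - {"dp": [0,0,0],"angular": [0,0,-0.002],"fingers": 1}
    - {"dp": [0,0,0],"angular": [0,0,-0.004],"fingers": 1}
    - {"dp": [0,0,0],"angular": [0,0,-0.006],"fingers": 1}
    - {"dp": [0,0,0],"angular": [0,0,-0.008],"fingers": 1}
    - {"dp": [0,0,0],"angular": [0,0,-0.01],"fingers": 1}
    - {"dp": [0,0,0],"angular": [0,0,-0.012],"fingers": 1}
    - {"dp": [0,0,0],"angular": [0,0,-0.014],"fingers": 1}
    - {"dp": [0,0,0],"angular": [0,0,-0.016],"fingers": 1}

```text
time: 9.0
tool_pos: [475.5, -154.0, 116.6]
tcp_rot: [180.0, 0.0, 81.0]
ft_force: [2.1, -0.5, 2.0]
finger_gap: 13.7
grip_force: 23.9
```

```bash
python3 s.py
```

```text
9.0 [ 475.5 -154.   116.6] [180.   0.  81.] [ 2.1 -0.5  2. ] [-0.062 -0.152  0.008] 13.7 23.92313539981842
```

>>> step_arm:
  targets:
    - {"dp": [0,0,0],"angular": [0,0,-0.0025],"fingers": 1}
    - {"dp": [0,0,0],"angular": [0,0,-0.005],"fingers": 1}
    - {"dp": [0,0,0],"angular": [0,0,-0.0075],"fingers": 1}
    - {"dp": [0,0,0],"angular": [0,0,-0.01],"fingers": 1}
    - {"dp": [0,0,0],"angular": [0,0,-0.0125],"fingers": 1}
    - {"dp": [0,0,0],"angular": [0,0,-0.015],"fingers": 1}
    - {"dp": [0,0,0],"angular": [0,0,-0.0175],"fingers": 1}
    - {"dp": [0,0,0],"angular": [0,0,-0.02],"fingers": 1}

```text
time: 10.0
tool_pos: [475.4, -154.0, 116.6]
tcp_rot: [180.0, 0.0, 84.6]
ft_force: [1.2, -0.1, 4.4]
finger_gap: 13.5
grip_force: 24.3
```

```bash
python3 s.py
```

```text
10.0 [ 475.4 -154.   116.6] [180.    0.   84.6] [ 1.2 -0.1  4.4] [-0.004  0.008 -0.071] 13.5 24.299790859222412
```

>>> step_arm:
  targets:
    - {"dp": [0,0,0],"angular": [0,0,-0.0025],"fingers": 1}
    - {"dp": [0,0,0],"angular": [0,0,-0.005],"fingers": 1}
    - {"dp": [0,0,0],"angular": [0,0,-0.0075],"fingers": 1}
    - {"dp": [0,0,0],"angular": [0,0,-0.01],"fingers": 1}
    - {"dp": [0,0,0],"angular": [0,0,-0.0125],"fingers": 1}
    - {"dp": [0,0,0],"angular": [0,0,-0.015],"fingers": 1}
    - {"dp": [0,0,0],"angular": [0,0,-0.0175],"fingers": 1}
    - {"dp": [0,0,0],"angular": [0,0,-0.02],"fingers": 1}

```text
time: 11.0
tool_pos: [475.3, -154.0, 116.6]
tcp_rot: [-180.0, 0.0, 88.2]
ft_force: [-0.6, -0.3, 5.5]
finger_gap: 13.6
grip_force: 24.4
```

```bash
python3 s.py
```

```text
11.0 [ 475.3 -154.   116.6] [-180.     0.    88.2] [-0.6 -0.3  5.5] [-0.078  0.2   -0.048] 13.6 24.395380318164825
```

>>> step_arm:
  targets:
    - {"dp": [0,0,-0.002],"angular": [0,0,-0.0025],"fingers": 1}
    - {"dp": [0,0,-0.002],"angular": [0,0,-0.005],"fingers": 1}
    - {"dp": [0,0,-0.002],"angular": [0,0,-0.0075],"fingers": 1}
    - {"dp": [0,0,-0.002],"angular": [0,0,-0.01],"fingers": 1}
    - {"dp": [0,0,-0.002],"angular": [0,0,-0.0125],"fingers": 1}
    - {"dp": [0,0,-0.002],"angular": [0,0,-0.015],"fingers": 1}
    - {"dp": [0,0,-0.002],"angular": [0,0,-0.0175],"fingers": 1}
    - {"dp": [0,0,-0.002],"angular": [0,0,-0.02],"fingers": 1}

```text
time: 12.0
tool_pos: [475.2, -154.0, 116.6]
tcp_rot: [-180.0, -0.0, 91.8]
ft_force: [0.5, -2.7, -3.0]
finger_gap: 13.5
grip_force: 23.5
```

```bash
python3 s.py
```

```text
12.0 [ 475.2 -154.   116.6] [-180.    -0.    91.8] [ 0.5 -2.7 -3. ] [-0.577 -0.084 -0.292] 13.5 23.465438783168793
```

Torque rose to 0.29 N m. I'll feel backwards to tell a gate from plain friction.

>>> step_arm:
  targets:
    - {"dp": [0,0,0],"angular": [0,0,0.002],"fingers": 1}
    - {"dp": [0,0,0],"angular": [0,0,0.004],"fingers": 1}
    - {"dp": [0,0,0],"angular": [0,0,0.006],"fingers": 1}
    - {"dp": [0,0,0],"angular": [0,0,0.008],"fingers": 1}
    - {"dp": [0,0,0],"angular": [0,0,0.01],"fingers": 1}
    - {"dp": [0,0,0],"angular": [0,0,0.012],"fingers": 1}
    - {"dp": [0,0,0],"angular": [0,0,0.014],"fingers": 1}
    - {"dp": [0,0,0],"angular": [0,0,0.016],"fingers": 1}

```text
time: 13.0
tool_pos: [475.3, -154.0, 116.7]
tcp_rot: [-180.0, -0.0, 88.8]
ft_force: [2.2, -4.6, -7.9]
finger_gap: 13.4
grip_force: 22.5
```

```bash
python3 s.py
```

```text
13.0 [ 475.3 -154.   116.7] [-180.    -0.    88.8] [ 2.2 -4.6 -7.9] [-0.685 -0.165  0.057] 13.4 22.546349465847015
```

>>> step_arm:
  targets:
    - {"dp": [0,0,0.003],"angular": [0,0,0.002],"fingers": 1}
    - {"dp": [0,0,0.003],"angular": [0,0,0.004],"fingers": 1}
    - {"dp": [0,0,0.003],"angular": [0,0,0.006],"fingers": 1}
    - {"dp": [0,0,0.003],"angular": [0,0,0.008],"fingers": 1}
    - {"dp": [0,0,0.003],"angular": [0,0,0.01],"fingers": 1}
    - {"dp": [0,0,0.003],"angular": [0,0,0.012],"fingers": 1}
    - {"dp": [0,0,0.003],"angular": [0,0,0.013],"fingers": 1}
    - {"dp": [0,0,0.003],"angular": [0,0,0.014],"fingers": 1}

```text
time: 14.0
tool_pos: [475.4, -154.0, 116.6]
tcp_rot: [-180.0, 0.0, 86.3]
ft_force: [-5.9, -1.3, 3.9]
finger_gap: 13.7
grip_force: 24.1
```

```bash
python3 s.py
```

```text
14.0 [ 475.4 -154.   116.6] [-180.     0.    86.3] [-5.9 -1.3  3.9] [-0.339  0.953  0.   ] 13.7 24.13433164358139
```

>>> step_arm:
  targets:
    - {"dp": [0,0,0],"angular": [0,0,-0.004],"fingers": 1}
    - {"dp": [0,0,0],"angular": [0,0,-0.008],"fingers": 1}
    - {"dp": [0,0,0],"angular": [0,0,-0.012],"fingers": 1}
    - {"dp": [0,0,0],"angular": [0,0,-0.016],"fingers": 1}
    - {"dp": [0,0,0],"angular": [0,0,-0.02],"fingers": 1}
    - {"dp": [0,0,0],"angular": [0,0,-0.024],"fingers": 1}
    - {"dp": [0,0,0],"angular": [0,0,-0.028],"fingers": 1}
    - {"dp": [0,0,0],"angular": [0,0,-0.031],"fingers": 1}

```text
time: 15.0
tool_pos: [475.3, -154.0, 116.6]
tcp_rot: [-180.0, 0.0, 91.9]
ft_force: [-6.2, -1.5, 4.2]
finger_gap: 13.1
grip_force: 24.5
```

```bash
python3 s.py
```

```text
15.0 [ 475.3 -154.   116.6] [-180.     0.    91.9] [-6.2 -1.5  4.2] [-0.425  1.131 -0.308] 13.1 24.542061388492584
```

>>> step_arm:
  targets:
    - {"dp": [0,0,0],"angular": [0,0,0.006],"fingers": 1}
    - {"dp": [0,0,0],"angular": [0,0,0.012],"fingers": 1}
    - {"dp": [0,0,0],"angular": [0,0,0.018],"fingers": 1}
    - {"dp": [0,0,0],"angular": [0,0,0.024],"fingers": 1}
    - {"dp": [0,0,0],"angular": [0,0,0.03],"fingers": 1}
    - {"dp": [0,0,0],"angular": [0,0,0.034],"fingers": 1}
    - {"dp": [0,0,0],"angular": [0,0,0.038],"fingers": 1}
    - {"dp": [0,0,0],"angular": [0,0,0.042],"fingers": 1}

```text
time: 16.0
tool_pos: [475.5, -154.0, 116.6]
tcp_rot: [180.0, 0.0, 84.3]
ft_force: [-4.6, -2.6, 4.1]
finger_gap: 13.5
grip_force: 24.2
```

```bash
python3 s.py
python3 - <<'E'
from h import *
c=camera_params('wrist');im=snapshot('wrist');cv2.imwrite('pics/w2.png',im)
E
```

```text
16.0 [ 475.5 -154.   116.6] [180.    0.   84.3] [-4.6 -2.6  4.1] [-0.275  0.955  0.098] 13.5 24.22330677509308
```

View pics/w2.png

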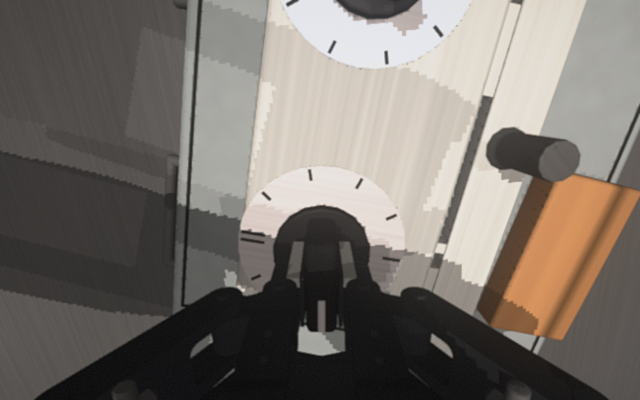

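>>> step_arm:
  targets:
    - {"dp": [0,0,0],"angular": [0,0,0.0015],"fingers": 1}
    - {"dp": [0,0,0],"angular": [0,0,0.003],"fingers": 1}
    - {"dp": [0,0,0],"angular": [0,0,0.0045],"fingers": 1}
    - {"dp": [0,0,0],"angular": [0,0,0.006],"fingers": 1}
    - {"dp": [0,0,0],"angular": [0,0,0.0075],"fingers": 1}
    - {"dp": [0,0,0],"angular": [0,0,0.009],"fingers": 1}
    - {"dp": [0,0,0],"angular": [0,0,0.01],"fingers": 1}
    - {"dp": [0,0,0],"angular": [0,0,0.011],"fingers": 1}

```text
time: 17.05
tool_pos: [475.6, -154.0, 116.6]
tcp_rot: [180.0, 0.0, 82.4]
ft_force: [-4.7, -2.5, 5.7]
finger_gap: 13.8
grip_force: 24.8
```

```bash
python3 s.py
```

```text
17.05 [ 475.6 -154.   116.6] [180.    0.   82.4] [-4.7 -2.5  5.7] [-0.158  0.913  0.42 ] 13.8 24.773894548416138
```

Torque is +0.42 backwards and -0.3 forwards, so the right pin has dropped and the gate centre is near yaw 87. I'll relax, release and lift.

>>> step_arm:
  targets:
    - {"dp": [0,0,0],"angular": [0,0,-0.014],"fingers": 1}
    - {"dp": [0,0,0],"angular": [0,0,-0.026],"fingers": 1}
    - {"dp": [0,0,0],"angular": [0,0,-0.026],"fingers": 0}
    - {"dp": [0,0,0],"angular": [0,0,-0.026],"fingers": 0}
    - {"dp": [0,0,0],"angular": [0,0,-0.026],"fingers": 0}
    - {"dp": [0,0,-0.2],"angular": [0,0,-0.026],"fingers": 0}
    - {"dp": [0,0,-0.4],"angular": [0,0,-0.026],"fingers": 0}
    - {"dp": [0,0,-0.6],"angular": [0,0,-0.06],"fingers": 0}

```text
time: 18.05
tool_pos: [475.4, -153.8, 237.4]
tcp_rot: [180.0, -0.0, 93.3]
ft_force: [1.1, -0.6, 0.2]
finger_gap: 85.4
grip_force: 0.0
```

```bash
python3 s.py
python3 - <<'E'
from h import *
c=camera_params('wrist');im=snapshot('wrist');cv2.imwrite('pics/w3.png',im)
for l in P:
    for r in pinpoint('wrist',l)[:1]: print(l,r['conf'],np.round(r['at'],1),ray(c,r['at'],P[l][2]).round(1))
for l in ("dial_left","dial_right"):
    m=masks_of('wrist',l)
    for r in m[:2]: print(l,r['conf'],r['at'],r['pixels'].sum())
print(np.array(c['R']).round(3))
E
```

```text
18.05 [ 475.4 -153.8  237.4] [180.   -0.   93.3] [ 1.1 -0.6  0.2] [-0.008  0.007  0.002] 85.4 0.0
dial_left_grip 0.73 [381.7  19.3] [510.8 -19.1 131.5]
dial_right_grip 0.56 [320.6 203.4] [ 475.6 -157.6  131.5]
bolt_grip 0.84 [448.2 150.1] [ 579.  -109.4  118. ]
dial_left 0.71 [379.9, 29.5] 3584
dial_right 0.89 [319.9, 192.0] 2731
dial_right 0.42 [437.8, 145.7] 10189
[[ 0.998  0.058  0.001]
 [ 0.055 -0.955  0.29 ]
 [ 0.017 -0.29  -0.957]]
```

View pics/w3.png

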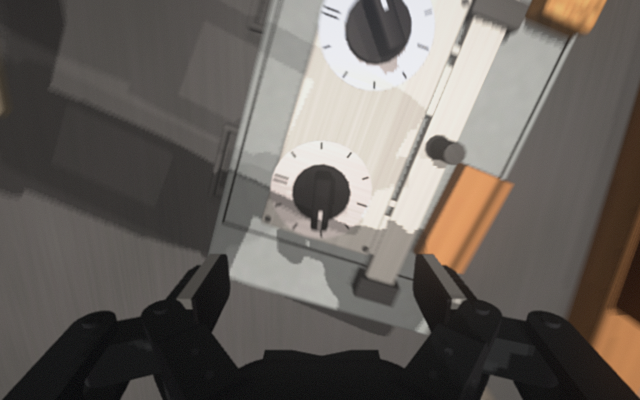

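The right dial now reads about 7. Going to the left dial, bar axis about yaw 111.

>>> step_arm:
  targets:
    - {"dp": [0.3,0.1,0],"angular": [0,0,-0.05],"fingers": 0}
    - {"dp": [0.6,0.2,0],"angular": [0,0,-0.098],"fingers": 0}
    - {"dp": [0.667,0.212,0.05],"angular": [0,0,-0.098],"fingers": 0}
    - {"dp": [0.667,0.212,0.25],"angular": [0,0,-0.098],"fingers": 0}
    - {"dp": [0.667,0.212,0.45],"angular": [0,0,-0.098],"fingers": 0.2}
    - {"dp": [0.667,0.212,0.6],"angular": [0,0,-0.098],"fingers": 0.5}
    - {"dp": [0.667,0.212,0.6],"angular": [0,0,-0.098],"fingers": 1}
    - {"dp": [0.667,0.212,0.6],"angular": [0,0,-0.098],"fingers": 1}
  newtons: 20

```text
time: 19.35
tool_pos: [511.3, -18.3, 116.8]
tcp_rot: [179.9, -0.0, 110.8]
ft_force: [18.4, 8.5, -19.0]
finger_gap: 14.6
grip_force: 22.8
```

```bash
python3 s.py
```

```text
19.35 [511.3 -18.3 116.8] [179.9  -0.  110.8] [ 18.4   8.5 -19. ] [ 1.296 -2.408  0.355] 14.6 22.764252161141485
```

>>> step_arm:
  targets:
    - {"dp": [0,0.014,0.008],"angular": [0,0,0],"fingers": 1}
    - {"dp": [0,0.014,0.008],"angular": [0,0,0],"fingers": 1}
    - {"dp": [0,0.014,0.008],"angular": [0,0,0.012],"fingers": 1}
    - {"dp": [0,0.014,0.008],"angular": [0,0,0.024],"fingers": 1}
    - {"dp": [0,0.014,0.008],"angular": [0,0,0.036],"fingers": 1}
    - {"dp": [0,0.014,0.008],"angular": [0,0,0.048],"fingers": 1}
    - {"dp": [0,0.014,0.008],"angular": [0,0,0.06],"fingers": 1}
    - {"dp": [0,0.014,0.008],"angular": [0,0,0.07],"fingers": 1}

```text
time: 20.35
tool_pos: [512.7, -17.6, 116.7]
tcp_rot: [-180.0, 0.0, 98.1]
ft_force: [-8.5, 0.4, 6.5]
finger_gap: 13.7
grip_force: 19.5
```

```bash
python3 s.py
```

```text
20.35 [512.7 -17.6 116.7] [-180.     0.    98.1] [-8.5  0.4  6.5] [0.162 1.435 0.114] 13.7 19.451555013656616
```

>>> step_arm:
  targets:
    - {"dp": [0,-0.004,-0.003],"angular": [0,0,0.01],"fingers": 1}
    - {"dp": [0,-0.004,-0.003],"angular": [0,0,0.02],"fingers": 1}
    - {"dp": [0,-0.004,-0.003],"angular": [0,0,0.03],"fingers": 1}
    - {"dp": [0,-0.004,-0.003],"angular": [0,0,0.04],"fingers": 1}
    - {"dp": [0,-0.004,-0.003],"angular": [0,0,0.05],"fingers": 1}
    - {"dp": [0,-0.004,-0.003],"angular": [0,0,0.06],"fingers": 1}
    - {"dp": [0,-0.004,-0.003],"angular": [0,0,0.07],"fingers": 1}
    - {"dp": [0,-0.004,-0.003],"angular": [0,0,0.078],"fingers": 1}

```text
time: 21.35
tool_pos: [513.5, -17.6, 116.7]
tcp_rot: [179.8, -0.0, 84.1]
ft_force: [-0.6, 2.1, 6.1]
finger_gap: 13.7
grip_force: 20.8
```

```bash
python3 s.py
```

```text
21.35 [513.5 -17.6 116.7] [179.8  -0.   84.1] [-0.6  2.1  6.1] [0.339 0.121 0.159] 13.7 20.771437883377075
```

>>> step_arm:
  targets:
    - {"dp": [0,0,-0.002],"angular": [0,0,0.003],"fingers": 1}
    - {"dp": [0,0,-0.002],"angular": [0,0,0.006],"fingers": 1}
    - {"dp": [0,0,-0.002],"angular": [0,0,0.009],"fingers": 1}
    - {"dp": [0,0,-0.002],"angular": [0,0,0.012],"fingers": 1}
    - {"dp": [0,0,-0.002],"angular": [0,0,0.015],"fingers": 1}
    - {"dp": [0,0,-0.002],"angular": [0,0,0.018],"fingers": 1}
    - {"dp": [0,0,-0.002],"angular": [0,0,0.02],"fingers": 1}
    - {"dp": [0,0,-0.002],"angular": [0,0,0.022],"fingers": 1}

```text
time: 22.35
tool_pos: [513.7, -17.7, 116.7]
tcp_rot: [179.8, -0.0, 80.2]
ft_force: [5.9, 2.2, 4.2]
finger_gap: 13.5
grip_force: 20.7
```

```bash
python3 s.py
```

```text
22.35 [513.7 -17.7 116.7] [179.8  -0.   80.2] [5.9 2.2 4.2] [ 0.27  -0.784  0.117] 13.5 20.70369243621826
```

>>> step_arm:
  targets:
    - {"dp": [0,0.003,-0.002],"angular": [0,0,0.0025],"fingers": 1}
    - {"dp": [0,0.003,-0.002],"angular": [0,0,0.005],"fingers": 1}
    - {"dp": [0,0.003,-0.002],"angular": [0,0,0.0075],"fingers": 1}
    - {"dp": [0,0.003,-0.002],"angular": [0,0,0.01],"fingers": 1}
    - {"dp": [0,0.003,-0.002],"angular": [0,0,0.0125],"fingers": 1}
    - {"dp": [0,0.003,-0.002],"angular": [0,0,0.015],"fingers": 1}
    - {"dp": [0,0.003,-0.002],"angular": [0,0,0.0175],"fingers": 1}
    - {"dp": [0,0.003,-0.002],"angular": [0,0,0.02],"fingers": 1}

```text
time: 23.35
tool_pos: [513.8, -17.7, 116.7]
tcp_rot: [179.9, -0.0, 76.6]
ft_force: [5.5, 2.1, 3.8]
finger_gap: 13.7
grip_force: 20.6
```

```bash
python3 s.py
```

```text
23.35 [513.8 -17.7 116.7] [179.9  -0.   76.6] [5.5 2.1 3.8] [ 0.326 -0.931  0.09 ] 13.7 20.56984305381775
```

Free (0.09). Continuing.

>>> step_arm:
  targets:
    - {"dp": [0,0.003,-0.002],"angular": [0,0,0.0025],"fingers": 1}
    - {"dp": [0,0.003,-0.002],"angular": [0,0,0.005],"fingers": 1}
    - {"dp": [0,0.003,-0.002],"angular": [0,0,0.0075],"fingers": 1}
    - {"dp": [0,0.003,-0.002],"angular": [0,0,0.01],"fingers": 1}
    - {"dp": [0,0.003,-0.002],"angular": [0,0,0.0125],"fingers": 1}
    - {"dp": [0,0.003,-0.002],"angular": [0,0,0.015],"fingers": 1}
    - {"dp": [0,0.003,-0.002],"angular": [0,0,0.0175],"fingers": 1}
    - {"dp": [0,0.003,-0.002],"angular": [0,0,0.02],"fingers": 1}

```text
time: 24.35
tool_pos: [514.1, -17.8, 116.7]
tcp_rot: [179.9, -0.0, 73.0]
ft_force: [5.2, 1.9, 3.2]
finger_gap: 13.9
grip_force: 20.4
```

```bash
python3 s.py
```

```text
24.35 [514.1 -17.8 116.7] [179.9  -0.   73. ] [5.2 1.9 3.2] [ 0.329 -0.953  0.121] 13.9 20.422073900699615
```

>>> step_arm:
  targets:
    - {"dp": [0,0.003,-0.002],"angular": [0,0,0.0025],"fingers": 1}
    - {"dp": [0,0.003,-0.002],"angular": [0,0,0.005],"fingers": 1}
    - {"dp": [0,0.003,-0.002],"angular": [0,0,0.0075],"fingers": 1}
    - {"dp": [0,0.003,-0.002],"angular": [0,0,0.01],"fingers": 1}
    - {"dp": [0,0.003,-0.002],"angular": [0,0,0.0125],"fingers": 1}
    - {"dp": [0,0.003,-0.002],"angular": [0,0,0.015],"fingers": 1}
    - {"dp": [0,0.003,-0.002],"angular": [0,0,0.0175],"fingers": 1}
    - {"dp": [0,0.003,-0.002],"angular": [0,0,0.02],"fingers": 1}

```text
time: 25.35
tool_pos: [514.3, -17.9, 116.7]
tcp_rot: [180.0, -0.0, 69.4]
ft_force: [5.3, 3.0, 0.5]
finger_gap: 13.9
grip_force: 20.1
```

```bash
python3 s.py
```

```text
25.35 [514.3 -17.9 116.7] [180.   -0.   69.4] [5.3 3.  0.5] [ 0.357 -0.925  0.132] 13.9 20.128514170646667
```

>>> step_arm:
  targets:
    - {"dp": [0,0.003,0],"angular": [0,0,0.0025],"fingers": 1}
    - {"dp": [0,0.003,0],"angular": [0,0,0.005],"fingers": 1}
    - {"dp": [0,0.003,0],"angular": [0,0,0.0075],"fingers": 1}
    - {"dp": [0,0.003,0],"angular": [0,0,0.01],"fingers": 1}
    - {"dp": [0,0.003,0],"angular": [0,0,0.0125],"fingers": 1}
    - {"dp": [0,0.003,0],"angular": [0,0,0.015],"fingers": 1}
    - {"dp": [0,0.003,0],"angular": [0,0,0.0175],"fingers": 1}
    - {"dp": [0,0.003,0],"angular": [0,0,0.02],"fingers": 1}

```text
time: 26.35
tool_pos: [514.5, -18.0, 116.8]
tcp_rot: [-180.0, -0.0, 65.8]
ft_force: [3.2, 3.4, 1.8]
finger_gap: 13.4
grip_force: 20.2
```

```bash
python3 s.py
```

```text
26.35 [514.5 -18.  116.8] [-180.    -0.    65.8] [3.2 3.4 1.8] [ 0.641 -0.63   0.111] 13.4 20.243725776672363
```

>>> step_arm:
  targets:
    - {"dp": [0,0,0],"angular": [0,0,0.0025],"fingers": 1}
    - {"dp": [0,0,0],"angular": [0,0,0.005],"fingers": 1}
    - {"dp": [0,0,0],"angular": [0,0,0.0075],"fingers": 1}
    - {"dp": [0,0,0],"angular": [0,0,0.01],"fingers": 1}
    - {"dp": [0,0,0],"angular": [0,0,0.0125],"fingers": 1}
    - {"dp": [0,0,0],"angular": [0,0,0.015],"fingers": 1}
    - {"dp": [0,0,0],"angular": [0,0,0.0175],"fingers": 1}
    - {"dp": [0,0,0],"angular": [0,0,0.02],"fingers": 1}

```text
time: 27.35
tool_pos: [514.7, -18.1, 116.7]
tcp_rot: [180.0, -0.0, 62.2]
ft_force: [4.9, 4.3, 1.4]
finger_gap: 13.6
grip_force: 20.1
```

```bash
python3 s.py
```

```text
27.35 [514.7 -18.1 116.7] [180.   -0.   62.2] [4.9 4.3 1.4] [ 0.578 -0.745  0.125] 13.6 20.125227570533752
```

>>> step_arm:
  targets:
    - {"dp": [0,0,0],"angular": [0,0,0.0025],"fingers": 1}
    - {"dp": [0,0,0],"angular": [0,0,0.005],"fingers": 1}
    - {"dp": [0,0,0],"angular": [0,0,0.0075],"fingers": 1}
    - {"dp": [0,0,0],"angular": [0,0,0.01],"fingers": 1}
    - {"dp": [0,0,0],"angular": [0,0,0.0125],"fingers": 1}
    - {"dp": [0,0,0],"angular": [0,0,0.015],"fingers": 1}
    - {"dp": [0,0,0],"angular": [0,0,0.0175],"fingers": 1}
    - {"dp": [0,0,0],"angular": [0,0,0.02],"fingers": 1}

```text
time: 28.35
tool_pos: [514.8, -18.2, 116.7]
tcp_rot: [180.0, -0.0, 58.6]
ft_force: [5.3, 2.8, 1.1]
finger_gap: 13.6
grip_force: 20.1
```

```bash
python3 s.py
```

```text
28.35 [514.8 -18.2 116.7] [180.   -0.   58.6] [5.3 2.8 1.1] [ 0.489 -0.935  0.101] 13.6 20.094704031944275
```

>>> step_arm:
  targets:
    - {"dp": [0,0,0],"angular": [0,0,0.0025],"fingers": 1}
    - {"dp": [0,0,0],"angular": [0,0,0.005],"fingers": 1}
    - {"dp": [0,0,0],"angular": [0,0,0.0075],"fingers": 1}
    - {"dp": [0,0,0],"angular": [0,0,0.01],"fingers": 1}
    - {"dp": [0,0,0],"angular": [0,0,0.0125],"fingers": 1}
    - {"dp": [0,0,0],"angular": [0,0,0.015],"fingers": 1}
    - {"dp": [0,0,0],"angular": [0,0,0.0175],"fingers": 1}
    - {"dp": [0,0,0],"angular": [0,0,0.02],"fingers": 1}

```text
time: 29.35
tool_pos: [515.0, -18.3, 116.7]
tcp_rot: [179.9, -0.0, 55.0]
ft_force: [6.1, 2.9, -0.7]
finger_gap: 13.5
grip_force: 19.9
```

```bash
python3 s.py
```

```text
29.35 [515.  -18.3 116.7] [179.9  -0.   55. ] [ 6.1  2.9 -0.7] [ 0.388 -1.091  0.159] 13.5 19.906939566135406
```

>>> step_arm:
  targets:
    - {"dp": [0,0.002,0],"angular": [0,0,0.002],"fingers": 1}
    - {"dp": [0,0.002,0],"angular": [0,0,0.004],"fingers": 1}
    - {"dp": [0,0.002,0],"angular": [0,0,0.006],"fingers": 1}
    - {"dp": [0,0.002,0],"angular": [0,0,0.008],"fingers": 1}
    - {"dp": [0,0.002,0],"angular": [0,0,0.01],"fingers": 1}
    - {"dp": [0,0.002,0],"angular": [0,0,0.012],"fingers": 1}
    - {"dp": [0,0.002,0],"angular": [0,0,0.014],"fingers": 1}
    - {"dp": [0,0.002,0],"angular": [0,0,0.016],"fingers": 1}

```text
time: 30.35
tool_pos: [515.2, -18.4, 116.8]
tcp_rot: [180.0, -0.0, 52.1]
ft_force: [5.7, 3.9, 0.5]
finger_gap: 13.6
grip_force: 20.0
```

```bash
python3 s.py
```

```text
30.35 [515.2 -18.4 116.8] [180.   -0.   52.1] [5.7 3.9 0.5] [ 0.483 -0.871  0.044] 13.6 19.97299700975418
```

>>> step_arm:
  targets:
    - {"dp": [0,0.002,0],"angular": [0,0,0.002],"fingers": 1}
    - {"dp": [0,0.002,0],"angular": [0,0,0.004],"fingers": 1}
    - {"dp": [0,0.002,0],"angular": [0,0,0.006],"fingers": 1}
    - {"dp": [0,0.002,0],"angular": [0,0,0.008],"fingers": 1}
    - {"dp": [0,0.002,0],"angular": [0,0,0.01],"fingers": 1}
    - {"dp": [0,0.002,0],"angular": [0,0,0.012],"fingers": 1}
    - {"dp": [0,0.002,0],"angular": [0,0,0.014],"fingers": 1}
    - {"dp": [0,0.002,0],"angular": [0,0,0.016],"fingers": 1}

```text
time: 31.35
tool_pos: [515.3, -18.5, 116.7]
tcp_rot: [180.0, -0.0, 49.2]
ft_force: [4.1, 4.5, 1.0]
finger_gap: 13.6
grip_force: 20.0
```

```bash
python3 s.py
```

```text
31.35 [515.3 -18.5 116.7] [180.   -0.   49.2] [4.1 4.5 1. ] [ 0.547 -0.749 -0.066] 13.6 20.027366280555725
```

>>> step_arm:
  targets:
    - {"dp": [0,0.002,0],"angular": [0,0,0.002],"fingers": 1}
    - {"dp": [0,0.002,0],"angular": [0,0,0.004],"fingers": 1}
    - {"dp": [0,0.002,0],"angular": [0,0,0.006],"fingers": 1}
    - {"dp": [0,0.002,0],"angular": [0,0,0.008],"fingers": 1}
    - {"dp": [0,0.002,0],"angular": [0,0,0.01],"fingers": 1}
    - {"dp": [0,0.002,0],"angular": [0,0,0.012],"fingers": 1}
    - {"dp": [0,0.002,0],"angular": [0,0,0.014],"fingers": 1}
    - {"dp": [0,0.002,0],"angular": [0,0,0.016],"fingers": 1}

```text
time: 32.35
tool_pos: [515.5, -18.7, 116.7]
tcp_rot: [-180.0, -0.0, 46.3]
ft_force: [4.6, 3.3, 0.8]
finger_gap: 13.5
grip_force: 20.2
```

```bash
python3 s.py
```

```text
32.35 [515.5 -18.7 116.7] [-180.    -0.    46.3] [4.6 3.3 0.8] [ 0.711 -0.664  0.069] 13.5 20.170105397701263
```

>>> step_arm:
  targets:
    - {"dp": [0,0.002,0],"angular": [0,0,0.002],"fingers": 1}
    - {"dp": [0,0.002,0],"angular": [0,0,0.004],"fingers": 1}
    - {"dp": [0,0.002,0],"angular": [0,0,0.006],"fingers": 1}
    - {"dp": [0,0.002,0],"angular": [0,0,0.008],"fingers": 1}
    - {"dp": [0,0.002,0],"angular": [0,0,0.01],"fingers": 1}
    - {"dp": [0,0.002,0],"angular": [0,0,0.012],"fingers": 1}
    - {"dp": [0,0.002,0],"angular": [0,0,0.014],"fingers": 1}
    - {"dp": [0,0.002,0],"angular": [0,0,0.016],"fingers": 1}

```text
time: 33.35
tool_pos: [515.6, -18.8, 116.8]
tcp_rot: [-180.0, -0.0, 43.5]
ft_force: [2.6, 5.6, 3.0]
finger_gap: 13.8
grip_force: 20.3
```

```bash
python3 s.py
```

```text
33.35 [515.6 -18.8 116.8] [-180.    -0.    43.5] [2.6 5.6 3. ] [ 0.808 -0.481  0.053] 13.8 20.323069095611572
```

>>> step_arm:
  targets:
    - {"dp": [0,0.002,0],"angular": [0,0,0.002],"fingers": 1}
    - {"dp": [0,0.002,0],"angular": [0,0,0.004],"fingers": 1}
    - {"dp": [0,0.002,0],"angular": [0,0,0.006],"fingers": 1}
    - {"dp": [0,0.002,0],"angular": [0,0,0.008],"fingers": 1}
    - {"dp": [0,0.002,0],"angular": [0,0,0.01],"fingers": 1}
    - {"dp": [0,0.002,0],"angular": [0,0,0.011],"fingers": 1}
    - {"dp": [0,0.002,0],"angular": [0,0,0.012],"fingers": 1}
    - {"dp": [0,0.002,0],"angular": [0,0,0.013],"fingers": 1}

```text
time: 34.35
tool_pos: [515.7, -18.9, 116.7]
tcp_rot: [-179.9, -0.0, 41.1]
ft_force: [2.4, 6.0, 3.5]
finger_gap: 13.4
grip_force: 20.4
```

```bash
python3 s.py
```

```text
34.35 [515.7 -18.9 116.7] [-179.9   -0.    41.1] [2.4 6.  3.5] [ 0.892 -0.299  0.004] 13.4 20.442138612270355
```

Run:
```python
from h import *
im=snapshot('wrist')
im2=snapshot('top')
a=cv2.resize(im[130:370,200:460],None,fx=1.6,fy=1.6,interpolation=cv2.INTER_CUBIC)
b=cv2.resize(im2[220:310,320:410],(384,384),interpolation=cv2.INTER_CUBIC)
cv2.imwrite('pics/w4.png',np.hstack([a,b]))
```

```text
(no output)
```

View pics/w4.png

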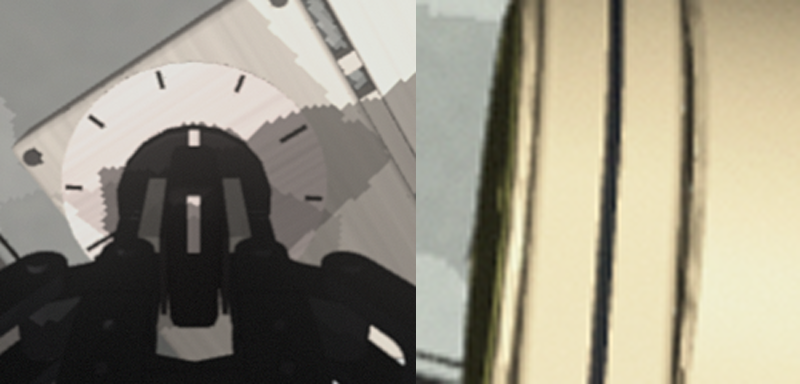

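The bar follows the gripper. Its pointer is about 16° past the mark for 3 and still free. The gate may lie at the edge, so I'll go a little further.

>>> step_arm:
  targets:
    - {"dp": [0,0.002,0],"angular": [0,0,0.002],"fingers": 1}
    - {"dp": [0,0.002,0],"angular": [0,0,0.004],"fingers": 1}
    - {"dp": [0,0.002,0],"angular": [0,0,0.006],"fingers": 1}
    - {"dp": [0,0.002,0],"angular": [0,0,0.008],"fingers": 1}
    - {"dp": [0,0.002,0],"angular": [0,0,0.01],"fingers": 1}
    - {"dp": [0,0.002,0],"angular": [0,0,0.012],"fingers": 1}
    - {"dp": [0,0.002,0],"angular": [0,0,0.013],"fingers": 1}
    - {"dp": [0,0.002,0],"angular": [0,0,0.014],"fingers": 1}

```text
time: 35.45
tool_pos: [515.8, -19.0, 116.7]
tcp_rot: [-179.9, 0.0, 38.6]
ft_force: [0.1, 7.6, 3.7]
finger_gap: 13.6
grip_force: 22.7
```

```bash
python3 s.py
```

```text
35.45 [515.8 -19.  116.7] [-179.9    0.    38.6] [0.1 7.6 3.7] [ 1.082 -0.137  0.392] 13.6 22.71382302045822
```

Stopped dead at +0.39 N m. I'll relax back about 4°, release and lift.

>>> step_arm:
  targets:
    - {"dp": [0,0,0],"angular": [0,0,-0.012],"fingers": 1}
    - {"dp": [0,0,0],"angular": [0,0,-0.022],"fingers": 1}
    - {"dp": [0,0,0],"angular": [0,0,-0.022],"fingers": 0}
    - {"dp": [0,0,0],"angular": [0,0,-0.022],"fingers": 0}
    - {"dp": [0,0,0],"angular": [0,0,-0.022],"fingers": 0}
    - {"dp": [0,0,-0.2],"angular": [0,0,-0.022],"fingers": 0}
    - {"dp": [0,0,-0.4],"angular": [0,0,-0.06],"fingers": 0}
    - {"dp": [0,0,-0.5],"angular": [0,0,-0.1],"fingers": 0}

```text
time: 36.45
tool_pos: [517.2, -20.2, 219.6]
tcp_rot: [179.8, -0.1, 56.8]
ft_force: [-0.6, 0.7, 0.2]
finger_gap: 85.5
grip_force: 0.0
```

```bash
python3 s.py
python3 - <<'E'
from h import *
c=camera_params('wrist');im=snapshot('wrist')
for l in P:
    for r in pinpoint('wrist',l)[:1]: print(l,r['conf'],np.round(r['at'],1),ray(c,r['at'],P[l][2]).round(1))
s=sense();d=np.array([577.5,-110,200])-s['tool_pos'];R=Ro.from_euler('xyz',s['tcp_rot'],degrees=True)
print(R.inv().apply(d)/200,(s['tcp_rot'][2]-74)/180)
E
```

```text
36.45 [517.2 -20.2 219.6] [ 1.798e+02 -1.000e-01  5.680e+01] [-0.6  0.7  0.2] [-0.014 -0.011  0.018] 85.5 0.0
dial_left_grip 0.75 [316.5 208. ] [513.3 -19.8 131.5]
dial_right_grip 0.57 [365.6 349. ] [ 476.9 -155.1  131.5]
bolt_grip 0.67 [438.1 248.6] [ 577.3 -110.6  118. ]
[-0.20578638  0.50455639  0.08165427] -0.09754089274614033
```

>>> step_arm:
  targets:
    - {"dp": [-0.12,0.28,0],"angular": [0,0,-0.05],"fingers": 0.3}
    - {"dp": [-0.206,0.505,0.05],"angular": [0,0,-0.097],"fingers": 0.3}
    - {"dp": [-0.206,0.505,0.15],"angular": [0,0,-0.097],"fingers": 0.3}
    - {"dp": [-0.206,0.505,0.35],"angular": [0,0,-0.097],"fingers": 0.3}
    - {"dp": [-0.206,0.505,0.558],"angular": [0,0,-0.097],"fingers": 0.3}
    - {"dp": [-0.206,0.505,0.558],"angular": [0,0,-0.097],"fingers": 0.6}
    - {"dp": [-0.206,0.505,0.558],"angular": [0,0,-0.097],"fingers": 1}
    - {"dp": [-0.206,0.505,0.558],"angular": [0,0,-0.097],"fingers": 1}
  newtons: 25

```text
time: 37.65
tool_pos: [577.8, -109.4, 106.0]
tcp_rot: [-180.0, -0.0, 74.1]
ft_force: [-4.1, 1.7, -1.2]
finger_gap: 17.2
grip_force: 25.4
```

```bash
python3 s.py
```

```text
37.65 [ 577.8 -109.4  106. ] [-180.    -0.    74.1] [-4.1  1.7 -1.2] [ 0.266  0.528 -0.019] 17.2 25.42562281130813
```

Gripped (gap 17 mm). I'll draw gently 4 mm along tool +x and check the force.

>>> step_arm:
  targets:
    - {"dp": [0.0025,0,-0.01],"angular": [0,0,0],"fingers": 1}
    - {"dp": [0.005,0,-0.01],"angular": [0,0,0],"fingers": 1}
    - {"dp": [0.0075,0,-0.01],"angular": [0,0,0],"fingers": 1}
    - {"dp": [0.01,0,-0.01],"angular": [0,0,0],"fingers": 1}
    - {"dp": [0.0125,0,-0.01],"angular": [0,0,0],"fingers": 1}
    - {"dp": [0.015,0,-0.01],"angular": [0,0,0],"fingers": 1}
    - {"dp": [0.0175,0,-0.01],"angular": [0,0,0],"fingers": 1}
    - {"dp": [0.02,0,-0.01],"angular": [0,0,0],"fingers": 1}

```text
time: 38.65
tool_pos: [578.6, -106.1, 106.2]
tcp_rot: [-179.9, 0.0, 74.1]
ft_force: [2.6, -4.1, -17.3]
finger_gap: 17.1
grip_force: 25.4
```

```bash
python3 s.py
```

```text
38.65 [ 578.6 -106.1  106.2] [-179.9    0.    74.1] [  2.6  -4.1 -17.3] [-0.648 -0.645  0.01 ] 17.1 25.38929765112698
```

Only about 3 N past the 2 mm binding point, so it looks unlocked. A bit further, undoing the z pull.

>>> step_arm:
  targets:
    - {"dp": [0.003,0,0.008],"angular": [0,0,0],"fingers": 1}
    - {"dp": [0.006,0,0.008],"angular": [0,0,0],"fingers": 1}
    - {"dp": [0.009,0,0.008],"angular": [0,0,0],"fingers": 1}
    - {"dp": [0.012,0,0.008],"angular": [0,0,0],"fingers": 1}
    - {"dp": [0.015,0,0.008],"angular": [0,0,0],"fingers": 1}
    - {"dp": [0.018,0,0.008],"angular": [0,0,0],"fingers": 1}
    - {"dp": [0.021,0,0.008],"angular": [0,0,0],"fingers": 1}
    - {"dp": [0.024,0,0.008],"angular": [0,0,0],"fingers": 1}

```text
time: 39.65
tool_pos: [580.1, -101.2, 106.1]
tcp_rot: [-180.0, 0.0, 74.1]
ft_force: [-4.5, -1.2, -4.3]
finger_gap: 17.4
grip_force: 26.6
```

```bash
python3 s.py
```

```text
39.65 [ 580.1 -101.2  106.1] [-180.     0.    74.1] [-4.5 -1.2 -4.3] [-0.284  0.754 -0.01 ] 17.4 26.58499810611829
```

>>> step_arm:
  targets:
    - {"dp": [0.015,0,0],"angular": [0,0,0],"fingers": 1}
    - {"dp": [0.03,0,0],"angular": [0,0,0],"fingers": 1}
    - {"dp": [0.045,0,0],"angular": [0,0,0],"fingers": 1}
    - {"dp": [0.06,0,0],"angular": [0,0,0],"fingers": 1}
    - {"dp": [0.075,0,0],"angular": [0,0,0],"fingers": 1}
    - {"dp": [0.09,0,0],"angular": [0,0,0],"fingers": 1}
    - {"dp": [0.105,0,0],"angular": [0,0,0],"fingers": 1}
    - {"dp": [0.115,0,0],"angular": [0,0,0],"fingers": 1}

```text
time: 40.65
tool_pos: [586.3, -78.9, 106.1]
tcp_rot: [-180.0, 0.0, 74.1]
ft_force: [-5.8, -2.5, -5.5]
finger_gap: 17.1
grip_force: 26.6
```

```bash
python3 s.py
```

```text
40.65 [586.3 -78.9 106.1] [-180.     0.    74.1] [-5.8 -2.5 -5.5] [-0.289  0.727 -0.05 ] 17.1 26.638607990462333
```

>>> step_arm:
  targets:
    - {"dp": [0.003,0,0],"angular": [0,0,0],"fingers": 1}
    - {"dp": [0.006,0,0],"angular": [0,0,0],"fingers": 1}
    - {"dp": [0.009,0,0],"angular": [0,0,0],"fingers": 1}
    - {"dp": [0.012,0,0],"angular": [0,0,0],"fingers": 1}
    - {"dp": [0.015,0,0],"angular": [0,0,0],"fingers": 1}
    - {"dp": [0.018,0,0],"angular": [0,0,0],"fingers": 1}
    - {"dp": [0.02,0,0],"angular": [0,0,0],"fingers": 1}
    - {"dp": [0.021,0,0],"angular": [0,0,0],"fingers": 1}

```text
time: 41.65
tool_pos: [587.2, -75.6, 106.1]
tcp_rot: [-179.9, 0.1, 74.1]
ft_force: [-6.9, -4.9, -3.7]
finger_gap: 17.0
grip_force: 26.7
```

```bash
python3 s.py
```

```text
41.65 [587.2 -75.6 106.1] [-1.799e+02  1.000e-01  7.410e+01] [-6.9 -4.9 -3.7] [-0.757  1.018  0.03 ] 17.0 26.672656681621447
```

The handle has moved about 35 mm, so the bolt is at its stop. Let go and lift.

>>> step_arm:
  targets:
    - {"dp": [0,0,0],"angular": [0,0,0],"fingers": 0.5}
    - {"dp": [0,0,0],"angular": [0,0,0],"fingers": 0.3}
    - {"dp": [0,0,0],"angular": [0,0,0],"fingers": 0.3}
    - {"dp": [0,0,-0.2],"angular": [0,0,0],"fingers": 0.3}
    - {"dp": [0,0,-0.4],"angular": [0,0,0],"fingers": 0.3}
    - {"dp": [0,0,-0.6],"angular": [0,0,0],"fingers": 0.3}
    - {"dp": [0,0,-0.6],"angular": [0,0,0],"fingers": 0.3}
    - {"dp": [0,0,-0.6],"angular": [0,0,0],"fingers": 0.3}

```text
time: 42.65
tool_pos: [588.0, -75.0, 225.6]
tcp_rot: [180.0, -0.0, 74.1]
ft_force: [0.0, -0.2, -0.3]
finger_gap: 59.8
grip_force: 0.0
```

```bash
python3 s.py
python3 - <<'E'
from h import *
c=camera_params('wrist');im=snapshot('wrist');cv2.imwrite('pics/w5.png',im)
for r in pinpoint('wrist','bolt_grip')[:1]: print(r['conf'],r['at'],ray(c,r['at'],118))
E
```

```text
42.65 [588.  -75.  225.6] [180.   -0.   74.1] [ 0.  -0.2 -0.3] [ 0.027 -0.041 -0.016] 59.8 0.0
0.57 [319.4, 200.2] [586.25612882 -76.174395   118.        ]
```

View pics/w5.png

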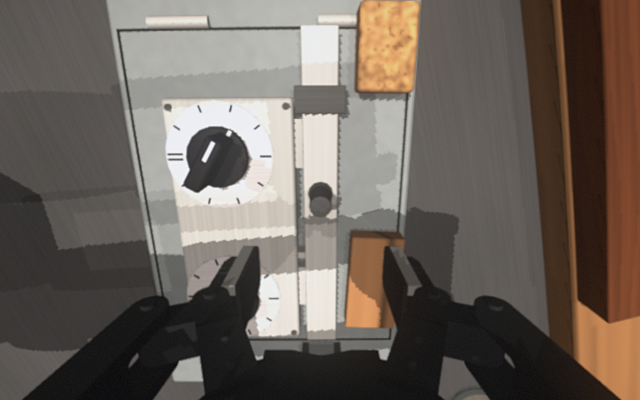

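The picture shows the post at (319,200), about 35 mm along from where it started. The left pointer sits just past 3 in its gate, and the loose things lie undisturbed.

```bash
python3 -c "
from bench import *
print(hand_in())"
```

```text
the job is handed in; nothing more can be done
None
```

The job is handed in at about 43 s with both dials felt in their gates (right near 7, left about 16° past the 3 mark and within tolerance), the bolt drawn about 35 mm to its stop and released, and the block and sample left where they lay; the judging result was not shown.

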